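# Fasten the backup battery in its tray

## Robot

A 6-joint arm with a two-finger parallel gripper is mounted at the origin on the work surface. World frame = base frame: x ahead of the robot, y to its left, z up, the work surface at z = 0. Lengths are in m, angles in rad, forces in N, time in s.
With the tool pointing down it reaches from about 0.25 to 0.725 m from the base axis. Payload 4 kg.
Tool frame: the origin (TCP) lies at the very end of the fingers, on their centre line; the grasp point (between the pads) lies 19 mm behind it; z points along the fingers, y is the line along which they close (so a half turn about z gives the same grasp; the last joint's range is limited). The gripper opens to 85 mm and grips with 20 to 120 N. Pads are 22 mm wide; open, the fingers measure 114 mm over their backs; the gripper's body (76 mm by 85 mm) begins 54 mm behind the grasp point. The pads swing forward as they close: fully open they stand 13 mm farther back than shut.
Start: joints at [1.143, 0.241, 0.005, 1.335, 0, 1.571], TCP at [0.207, 0.455, 0.231] pointing down, gripper open.
Joint ranges: [-2.72, 2.72], [-1.05, 1.87], [-1.09, 1.28], [-1.99, 2.15], [-1.42, 1.44], [-3.14, 3.14]. Speed limits (rad/s): [2.79, 2.79, 3.14, 3.14, 3.14, 3.14].

## Interface

Orientations are given as a unit quaternion [x, y, z, w].
In Python, from workcell import bot, vision, workorder gives the robot as it stands.
- The arm moves only by the shell command python3 -m creep 'ROWS' [OPENING]. ROWS is JSON, a list of rows, each a list of 2 entries, a list of its own where there are three numbers: the shift along the tool's x, y, z in mm, then the turn, a rotation vector about the tool's x, y, z in rad. In form: [[[dx, dy, dz], [wx, wy, wz]], ...]. A call has 1 to 12 rows; each row shifts and turns the commanded pose from where the row before left it, along the tool's axes as they then stand; what a row does not reach is not made up. A row lasts 1/8 s, in which the tool goes at most 62.5 mm and 10.7 degrees, less where a joint would pass 70% of its speed; a pose out of reach is approached as far as the arm can. A call is refused whole if a number of a shift passes 62.5 or a number of a turn 0.188, either way. A call with a gripper value outside its range is refused whole. OPENING is the finger opening in mm, from 0 to 85.4, set as the call begins (- or left out, the last holds). The fingers move at their own pace and stop on an object; the grip force is fixed at half the most. Time passes only in rows, so rows that do not move let the fingers close. It gives the time, the measured TCP pose, the force, the opening and the grip force at its end, in the units of the state.
- bot.get_obs(): the state, without advancing time (a new reading comes with each control period).
- vision.camera(name): name is "scene" or "top" or "wrist"; returns a dict with "image" (420x560x3 uint8, blue, green, red), "z_map" (420x560 float32, m along the optical axis (not along the pixel's ray), 0 where there is no reading), "K" (3x3 intrinsics, pixels), "k1" (the pictures are not rectified: a ray, as slopes to the right and down, at radius r is drawn at 1 + k1 r^2 times it, then the intrinsics apply), "rvec" (rotation vector, rad) and "tvec" (3), from world to camera coordinates, as OpenCV has them; the wrist camera has in their place "tool_from_camera" (4x4, takes a point from camera to tool coordinates, whose origin is the TCP and whose axes are the flange's). Camera axes: x right, y down, z forward; pixel columns grow to the right and rows downward; lengths in m; the calibration is good to about 2 mm. A picture is of the moment at which its call begins: read the wrist's pose just before it.
- workorder.job_done(): hands the job in; it is judged then, once.
Trained networks look in a picture, given as the dict that the camera call returned (one of the last four; its "shot" number tells which), for a name from the list of things; names that differ only in an ending like _2 or _b are one class to them, and where a whole thing is asked for, a point or a joint stands for the part that bears it (a point fixed in the world has none). Each returns a list of dicts, best first, with "score" (0 to 1); they miss things now and then, are a little off and sometimes report something else, mostly with a low value. They report only what shows in the picture. A call takes as long as a camera call.
- vision.spot_in(picture, query): "position" ([column, row] in pixels, amid what is visible of it).
- vision.place_of(picture, query): "position" ([column, row] in pixels: a listed point, or the origin of a listed thing).
The state is a dict: "clock": time; "joint_pos": joint angles; "joint_vel": joint speeds; "tau": joint torques, N m; "eef_pos": TCP position; "tool_rot": TCP orientation; "ft_force": force on the tool from outside, world axes, zero at the start; "ft_torque": the same for the moment, N m; "grip_width": finger opening in m; "grasp_force": force on a finger pad.
Only numpy, scipy, OpenCV 4.12 (cv2) and the standard library are available. Lean on these libraries where they do the work, as an engineer would, in place of code of your own. Each camera call takes 0.05 s, during which the arm holds its last target. There are 200 camera calls.

## Task

One of the two backup batteries on the bench is not fastened: its steel hold-down bar stands swung open. Push that bar round over the battery until its slotted end is fully home around the threaded stud, beneath the raised wing nut; then spin the wing nut down (clockwise from above) with repeated pushes of a fingertip against its wings until it is snug on the bar. Use fingertip pressure only, grip and lift nothing, and leave the loose things on the bench where they lie.

Things in the scene. Friction and masses are not known exactly. Their poses are not given: they have to be found in the camera images.
- tray: Grey steel tray, 175 (x) x 150 (y) mm, fixed to the bench, with the unfastened battery: 151 (x) x 98 (y) mm, flat top 97 mm above the bench, terminals up to 108 mm at its +x end. Origin: centre of the underside. Two upright 10 mm threaded studs at x = 0: the bar's pivot at y = -62 mm (top 117 mm high), the wing nut's at y = +62 mm (top 124 mm high).
- hold_down (a joint): Swing of the hold-down bar about the pivot stud, rad: 0 = home at a stop, lying across the battery along the tray's +y with its slot (124 mm from the pivot) around the wing nut's stud; positive = open, anticlockwise from above, free end towards the tray's -x. Starts 0.6 to 1.1 open, stays where left; about 2 N at bar_push moves it.
- bar_push (a point): Push point on the bar: outer (trailing) face of its upright leg, half-way up, 112 mm above the bench. Its y axis runs along the bar to the slotted end; its x axis is the level direction to push home. The pivot axis is 12.5 mm in +x and 58 mm in -y from it.
- bar_end (a point): Middle of the slot in the bar's free end, on the bar's top face, 103 mm above the bench. The bar is steel angle: flat leg 25 mm wide, 4 mm thick, 140 mm long from the pivot, with 2 mm of rubber beneath, just over the battery; upright leg 18 mm high (top 121 mm above the bench) on its trailing edge, from 12 mm behind to 74 mm beyond the pivot, which has a 12 mm high hex nut.
- nut_mid (a point): On the axis of the raised wing nut, 15 mm above its underside (half-way up the wings). Plain steel: hub 20 mm across, 13 mm high; two opposite upright wings, 5 mm thick, reaching 25.5 mm from the axis and from 5 to 25 mm above the underside. x axis along one wing, z up. Snug, its underside is 103 mm above the bench.
- wing_nut (a joint): Turn of the raised wing nut, rad, positive anticlockwise from above. 0 = snug on the bar, at a slightly springy stop, one wing then along the tray's +x. Right-hand thread, rises 0.24 mm per rad. Starts 4.5 to 9 rad up (0.7 to 1.4 turns). Stays where it is left; 1 to 2 N squarely on a wing turns it.
- tray_done: The second, same battery in the same tray, already fastened: bar home and wing nut down, all fixed. Origin at the centre of the tray's underside. Nothing to do here.
- spanner_grip (a point): Loose steel spanner, 160 mm long, lying flat on the bench; this point is in its handle. Leave it alone.
- tape: Loose roll of black tape, 90 mm across, 19 mm high, lying flat; origin at the centre of its underside. Leave it alone.
- carton: Small loose cardboard carton, 95 x 65 x 45 mm; origin at the centre of its underside. Leave it alone.

How it is judged:
On the way, in this order (a step that is already met when the one before it is completed fails the run):
1. the bar is swung home around the stud (value of joint hold_down below 0.05 rad), for 0.2 s.
2. the wing nut is run down snug on the bar (value of joint hold_down below 0.05 rad and value of joint wing_nut below 0.35 rad), for 0.2 s.
At the end, for the whole second after the job is handed in: The bar is home within 0.05 rad (6 mm at the slot), the wing nut is within 0.35 rad (20 degrees) of snug, and it is at rest (all of step 2 and velocity of joint wing_nut between -0.05 and 0.05 rad/s); the robot touches nothing.
It fails at once if the fingers grip, force or press the battery, its bar or its wing nut with more than 30 N (contact force between the fingers and tray above 30 N).
It fails at once if the spanner is moved or lifted (distance of spanner_grip from where it was at the start of the episode above 0.02 m).
It fails at once if the tape is moved or lifted (distance of tape from where it was at the start of the episode above 0.02 m).
It fails at once if the carton is moved or lifted (distance of carton from where it was at the start of the episode above 0.02 m).
It also fails if it takes over 51 s, if anything falls off the work surface, if the arm or the gripper's body presses on something with over 40 N, if the wrist force passes 120 N, or if a joint passes its speed limit or range.

## Working session

There is one attempt and no reset: what is moved stays moved. The work goes in short steps, Python scripts to look and compute and a shell command to move; the robot and the scene stay as the last step left them, time stands still between calls to the robot, and variables do not carry over. Pictures are saved under pics/ and viewed, at most 10 in all, crops included, and the job is handed in when it is done.

```bash
mkdir -p pics
cat > h.py <<'E'
import numpy as np, cv2
from scipy.spatial.transform import Rotation as R
from workcell import bot, vision, workorder
def cam(n):
    o=bot.get_obs(); c=vision.camera(n)
    if n=="wrist":
        T=np.eye(4);T[:3,:3]=R.from_quat(o["tool_rot"]).as_matrix();T[:3,3]=o["eef_pos"]
        c["W"]=T@np.array(c["tool_from_camera"])
    else:
        Rm=cv2.Rodrigues(np.array(c["rvec"],float))[0];T=np.eye(4);T[:3,:3]=Rm.T;T[:3,3]=-Rm.T@np.array(c["tvec"]).ravel();c["W"]=T
    return c
def ray(c,p):
    d=cv2.undistortPoints(np.array([[p]],float),np.array(c["K"],float),np.array([c["k1"],0,0,0.]))[0,0]
    return c["W"][:3,:3]@np.array([d[0],d[1],1]),c["W"][:3,3]
def at_z(c,p,z):
    d,o=ray(c,p); return o+d*(z-o[2])/d[2]
def by_depth(c,p):
    d,o=ray(c,p); u,v=int(round(p[0])),int(round(p[1])); return o+d*c["z_map"][v,u]
def cloud(c):
    v,u=np.mgrid[0:420,0:560]; p=np.stack([u,v],-1).reshape(-1,1,2).astype(float)
    d=cv2.undistortPoints(p,np.array(c["K"],float),np.array([c["k1"],0,0,0.]))[:,0]
    z=c["z_map"].ravel(); P=np.c_[d*z[:,None],z]@c["W"][:3,:3].T+c["W"][:3,3]; P[z==0]=np.nan
    return P.reshape(420,560,3)
E
python3 - <<'E'
from h import *
np.set_printoptions(precision=4,suppress=True)
print(bot.get_obs())
H=dict(tray=0,tray_done=0,bar_push=.112,bar_end=.103,nut_mid=.12,spanner_grip=0.004,tape=0,carton=0)
for n in("top","scene"):
    c=cam(n);cv2.imwrite(f"pics/{n}0.png",c["image"]);print(n,c["W"][:3,3],c["K"][0][0])
    for q,z in H.items():
        for r in vision.place_of(c,q)[:3]: print(q,np.round(r["position"],1),round(r["score"],2),at_z(c,r["position"],z))
E
```

```text
{'clock': 0.0, 'joint_pos': array([1.143 , 0.2414, 0.0037, 1.3352, 0.    , 1.5708]), 'joint_vel': array([ 0.0003,  0.0005,  0.0003, -0.0006, -0.0003,  0.0027]), 'tau': array([ -0.0009, -37.2318,  25.2409,   0.017 ,  -0.0001,  -0.    ]), 'eef_pos': array([0.2072, 0.4543, 0.2304]), 'tool_rot': array([ 0.2123,  0.9772, -0.001 , -0.0002]), 'ft_force': array([-0.4398, -0.698 ,  0.7445]), 'ft_torque': array([-0.006 ,  0.0269, -0.0444]), 'grasp_force': 0.0, 'grip_width': 0.0852329137616893}
top [0.5006 0.0085 1.1443] 447.43356704329295
tray [224.1 240.2] 0.89 [0.5217 0.1335 0.    ]
tray_done [342.8 250.2] 0.76 [ 0.493  -0.1679  0.    ]
bar_push [230.1 265.4] 0.68 [0.4622 0.1075 0.112 ]
bar_end [197.  279.9] 0.8 [0.43   0.1842 0.103 ]
nut_mid [190.8 240.2] 0.59 [0.5204 0.1962 0.12  ]
spanner_grip [428.3 233.4] 0.91 [ 0.5331 -0.3846  0.004 ]
spanner_grip [259.9 148.4] 0.66 [0.7578 0.0403 0.004 ]
tape [118.5 231.3] 0.58 [0.5477 0.4017 0.    ]
carton [260.9 148. ] 0.76 [0.7597 0.0378 0.    ]
scene [1.2391 0.8215 0.7885] 510.8761252886015
tray [349.9 246. ] 0.92 [0.5052 0.1337 0.    ]
tray_done [278.9 194. ] 0.85 [ 0.4961 -0.1673  0.    ]
bar_push [357.3 200.7] 0.56 [0.4729 0.116  0.112 ]
bar_end [389.8 207.5] 0.76 [0.4228 0.177  0.103 ]
nut_mid [368.1 219.6] 0.61 [0.518  0.1952 0.12  ]
spanner_grip [226.9 168.4] 0.64 [ 0.5351 -0.3819  0.004 ]
tape [425.4 315.8] 0.86 [0.5466 0.4077 0.    ]
carton [239.2 267.8] 0.78 [0.7659 0.0301 0.    ]
```

View pics/top0.png

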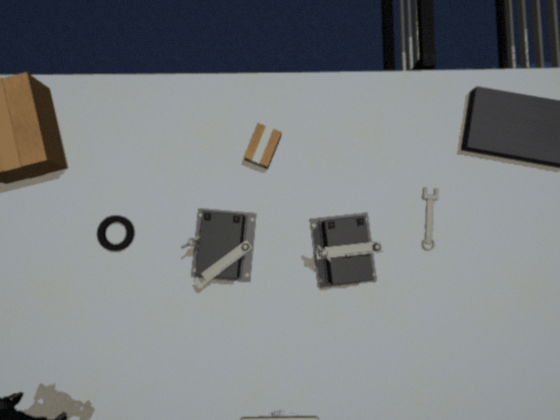

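View pics/scene0.png

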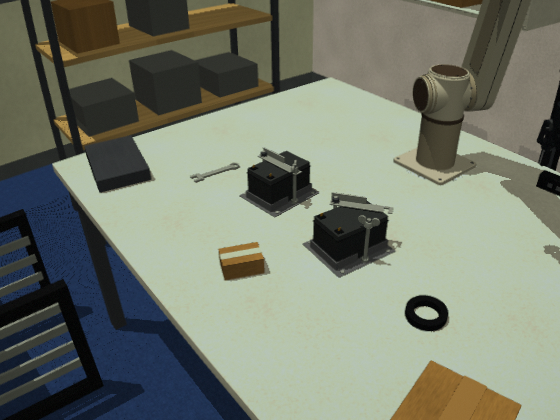

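The overhead view shows the open tray at about (224,243). Its bar runs from the pivot at (246,246) to the free end at (200,282), and its wing nut is at (190,245). The fastened tray is at (343,250) with the spanner beyond it at (429,218). The tape is at (116,233) and the carton at (262,146). The scene view agrees. I'll close the fingers, align the tool (x=+Y, y=+X) and look from closer with the wrist camera.

```bash
python3 -m creep '[[[0,0,-14],[0,0,0.1633]],[[0,0,-14],[0,0,0.1633]],[[0,0,-14],[0,0,0.1633]],[[0,0,-14],[0,0,0.1633]],[[0,0,-14],[0,0,0.1633]],[[0,0,-14],[0,0,0.1633]],[[0,0,-14],[0,0,0.1633]]]' 0
python3 -m creep '[[[-49,35,0],[0,0,0]],[[-49,35,0],[0,0,0]],[[-49,35,0],[0,0,0]],[[-49,35,0],[0,0,0]],[[-49,35,0],[0,0,0]],[[-30,20,0],[0,0,0]],[[0,0,0],[0,0,0]],[[0,0,0],[0,0,0]]]'
python3 - <<'E'
from h import *
np.set_printoptions(precision=4,suppress=True)
H=dict(tray=0,bar_push=.112,bar_end=.103,nut_mid=.12)
c=cam("wrist");cv2.imwrite("pics/w1.png",c["image"]);print(c["tool_from_camera"],c["W"][:3,3])
for q,z in H.items():
    for r in vision.place_of(c,q)[:3]: print(q,np.round(r["position"],1),round(r["score"],2),at_z(c,r["position"],z))
E
```

```text
clock: 1.78
eef_pos: [0.2074, 0.4549, 0.3298]
tool_rot: [0.709, 0.705, 0.0, -0.0]
ft_force: [0.0, 0.4, 0.3]
grip_width: -0.0002
grasp_force: 0.0
clock: 2.78
eef_pos: [0.4022, 0.1801, 0.3293]
tool_rot: [0.707, 0.707, 0.0, -0.0]
ft_force: [0.6, -0.1, 0.4]
grip_width: -0.0005
grasp_force: 0.0
[[-0.0007 -0.948  -0.3184  0.0822]
 [ 1.     -0.0005 -0.0007 -0.0002]
 [ 0.0005 -0.3184  0.948  -0.1438]
 [ 0.      0.      0.      1.    ]] [0.4021 0.2623 0.4731]
tray [360.8 196.3] 0.94 [0.5123 0.1332 0.    ]
tray [306.5 186.4] 0.69 [0.4358 0.1476 0.    ]
bar_push [334.6 239.5] 0.67 [0.4605 0.1138 0.112 ]
bar_end [307.7 185.4] 0.76 [0.4297 0.1737 0.103 ]
bar_end [333.4 239.2] 0.28 [0.4606 0.1105 0.103 ]
nut_mid [396.2 167.6] 0.79 [0.5181 0.1962 0.12  ]
```

View pics/w1.png

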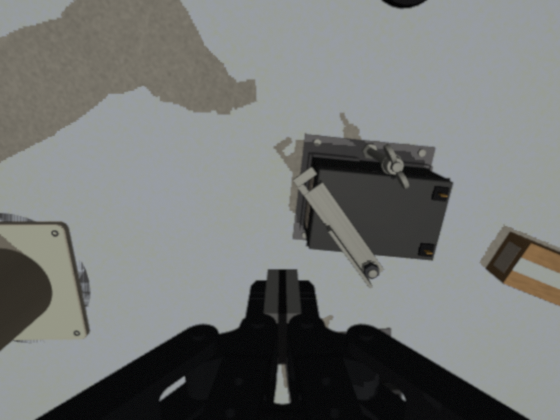

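The wrist view shows the pivot nut at (372,269), the slot end near (307,177) and the wing nut at (395,166). The wing line runs from about (388,150) to (406,186). I'll fit the geometry from these points.

Run:
```python
from h import *
np.set_printoptions(precision=4,suppress=True)
c=cam("wrist");P=cloud(c)
piv=at_z(c,(372,268),.115)
for n,p,z in(("piv",(372,268),.115),("nuttop",(396,166),.122),("w1",(387,150),.128),("w2",(407,186),.128),("slot",(307,176),.103),("trayA",(305,134),.002),("trayB",(435,147),.002),("trayC",(293,240),.002)): print(n,at_z(c,p,z),by_depth(c,p))
def m(lo,hi,zl,zh):
    s=(P[...,0]>lo[0])&(P[...,0]<hi[0])&(P[...,1]>lo[1])&(P[...,1]<hi[1])&(P[...,2]>zl)&(P[...,2]<zh); return P[s]
a=m((.46,.15),(.57,.24),.113,.14);print("wings",len(a),a.mean(0),a.min(0),a.max(0))
b=m((.40,.05),(.53,.2),.1155,.125);print("upright",len(b),b.min(0),b.max(0))
xy=b[:,:2];u,s,v=np.linalg.svd(xy-xy.mean(0));print(xy.mean(0),v[0])
cv2.imwrite("pics/w2.png",cv2.resize(c["image"][120:290,280:450],None,fx=3.4,fy=3.4,interpolation=cv2.INTER_CUBIC))
```

```text
piv [0.5042 0.0809 0.115 ] [0.5037 0.0817 0.1167]
nuttop [0.5168 0.1991 0.122 ] [0.5154 0.1998 0.1263]
w1 [0.5044 0.2159 0.128 ] [0.5039 0.2161 0.1296]
w2 [0.5281 0.1798 0.128 ] [0.5274 0.1803 0.1301]
slot [0.4285 0.1848 0.103 ] [0.4285 0.1848 0.1031]
trayA [0.4318 0.2197 0.002 ] [0.4319 0.2195 0.0003]
trayB [0.6051 0.2026 0.002 ] [0.6051 0.2025 0.0019]
trayC [0.4177 0.0685 0.002 ] [0.4177 0.0677 0.0002]
wings 506 [0.5154 0.1984 0.1239] [0.5028 0.1756 0.113 ] [0.5303 0.2202 0.1328]
upright 501 [0.4509 0.0586 0.1155] [0.5296 0.1999 0.125 ]
[0.4915 0.1195] [-0.2197 -0.9756]
```

View pics/w2.png

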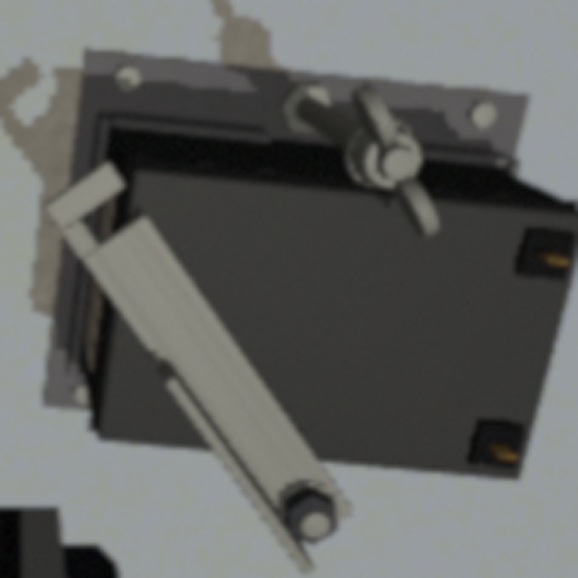

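Tray yaw is about -5.6°, with the pivot near (.505,.077), the nut near (.517,.199) and the bar about 0.71 rad open. I'll come down behind the bar.

```bash
python3 -m creep '[[[-39,19,0],[0,0,0]],[[-39,19,0],[0,0,0]],[[0,0,-0],[0,0,0]],[[0,0,50],[0,0,0]],[[0,0,50],[0,0,0]],[[0,0,50],[0,0,0]],[[0,0,50],[0,0,0]],[[0,0,21],[0,0,0]],[[0,0,0],[0,0,0]],[[0,0,0],[0,0,0]]]'
python3 -m creep '[[[5,7,0],[0,0,0]],[[2,3,0],[0,0,0]],[[2,3,0],[0,0,0]],[[2,3,0],[0,0,0]]]'
```

```text
clock: 4.32
eef_pos: [0.4412, 0.1028, 0.1094]
tool_rot: [0.707, 0.707, 0.001, 0.0]
ft_force: [0.5, 0.6, 0.1]
grip_width: 0.0001
grasp_force: 0.0
clock: 4.82
eef_pos: [0.4562, 0.1131, 0.1084]
tool_rot: [0.707, 0.707, -0.0, -0.0]
ft_force: [-2.7, -0.2, 2.1]
grip_width: -0.0002
grasp_force: 1.5
```

```bash
python3 -m creep '[[[2.5,4,0],[0,0,0]],[[2.5,4,0],[0,0,0]],[[2,4,0],[0,0,0]],[[2,4,0],[0,0,0]],[[1.5,4,0],[0,0,0]],[[1,4,0],[0,0,0]]]'
python3 -m creep '[[[0.5,2,0],[0,0,0]],[[0,1,0],[0,0,0]],[[0,0,0],[0,0,0]]]'
python3 - <<'E'
from h import *
np.set_printoptions(precision=4,suppress=True)
for n in("top","scene"):
  c=cam(n)
  for q,z in dict(bar_end=.103,bar_push=.112).items():
    for r in vision.place_of(c,q)[:2]: print(n,q,round(r["score"],2),at_z(c,r["position"],z))
E
```

```text
clock: 5.58
eef_pos: [0.4807, 0.1245, 0.1083]
tool_rot: [0.707, 0.707, -0.0, 0.0]
ft_force: [-3.3, -0.4, 1.5]
grip_width: 0.0001
grasp_force: 1.7
clock: 5.95
eef_pos: [0.4835, 0.125, 0.1083]
tool_rot: [0.707, 0.707, 0.0, 0.0]
ft_force: [-2.7, 1.2, 0.1]
grip_width: -0.0003
grasp_force: 1.2
top bar_push 0.72 [ 0.5312 -0.3493  0.112 ]
top bar_push 0.61 [0.4987 0.1284 0.112 ]
scene bar_end 0.96 [0.5211 0.1982 0.103 ]
scene bar_push 0.72 [0.8295 0.1338 0.112 ]
scene bar_push 0.64 [0.5088 0.1321 0.112 ]
```

```bash
python3 -m creep '[[[0,1,0],[0,0,0]],[[0,1,0],[0,0,0]],[[0,0,0],[0,0,0]]]'; python3 -m creep '[[[0,1,0],[0,0,0]],[[0,0,0],[0,0,0]]]';python3 -m creep '[[[0,1,0],[0,0,0]],[[0,0,0],[0,0,0]]]'
```

```text
clock: 6.62
eef_pos: [0.484, 0.125, 0.1082]
tool_rot: [0.707, 0.707, -0.001, -0.001]
ft_force: [-6.5, 1.4, 2.6]
grip_width: -0.0003
grasp_force: 3.1
clock: 6.88
eef_pos: [0.4842, 0.125, 0.1081]
tool_rot: [0.707, 0.707, -0.001, -0.002]
ft_force: [-8.8, 1.6, 5.1]
grip_width: -0.0001
grasp_force: 4.1
clock: 7.12
eef_pos: [0.4843, 0.125, 0.1081]
tool_rot: [0.707, 0.707, -0.002, -0.002]
ft_force: [-10.7, 2.1, 7.2]
grip_width: -0.0003
grasp_force: 5.3
```

The bar is on its stop: the position has stalled and force is rising. I'll back off, rise and look.

```bash
python3 -m creep '[[[0,-10,0],[0,0,0]],[[0,-15,0],[0,0,0]],[[0,0,-60],[0,0,0]],[[0,0,-60],[0,0,0]],[[0,25,-30],[0,0,0]],[[0,0,0],[0,0,0]],[[0,0,0],[0,0,0]]]'
python3 - <<'E'
from h import *
np.set_printoptions(precision=4,suppress=True)
c=cam("wrist");P=cloud(c)
for q,z in dict(nut_mid=.12,bar_end=.103,bar_push=.112,tray=0).items():
    for r in vision.place_of(c,q)[:2]: print(q,np.round(r["position"],1),round(r["score"],2),at_z(c,r["position"],z))
s=(abs(P[...,0]-.517)<.035)&(abs(P[...,1]-.199)<.035)&(P[...,2]>.121)&(P[...,2]<.14)
a=P[s];xy=a[:,:2];u,_,v=np.linalg.svd(xy-xy.mean(0),full_matrices=False);t=(xy-xy.mean(0))@v[0]
print(len(a),xy.mean(0),v[0],np.degrees(np.arctan2(v[0][1],v[0][0])),t.min(),t.max(),(xy.mean(0)+v[0]*(t.min()+t.max())/2))
cv2.imwrite("pics/w3.png",c["image"])
E
```

```text
clock: 8.0
eef_pos: [0.4865, 0.1246, 0.2574]
tool_rot: [0.707, 0.707, -0.001, -0.0]
ft_force: [0.2, 0.1, 0.2]
grip_width: 0.0003
grasp_force: 0.0
nut_mid [321.6 112.8] 0.96 [0.5166 0.1968 0.12  ]
nut_mid [303.9 164.3] 0.72 [0.5037 0.1569 0.12  ]
bar_end [319.5 111.4] 0.78 [0.5167 0.1972 0.103 ]
bar_push [295.6 190.2] 0.94 [0.4976 0.1332 0.112 ]
tray [303.7 166.9] 0.82 [0.5109 0.1325 0.    ]
540 [0.5167 0.1984] [ 0.4868 -0.8735] -60.87083476823989 -0.0245051818305566 0.026538981452402275 [0.5172 0.1975]
```

View pics/w3.png

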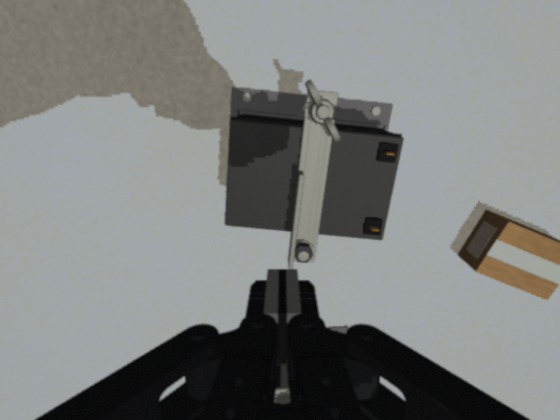

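The bar lies along the tray through the stud, and the wing nut is at (321,112) with its wings along 119°/-61°. I'll work out the stepping for a clockwise ellipse around the nut.

Run:
```python
import numpy as np
a=np.radians(210-20*np.arange(19));p=np.round(np.c_[25*np.sin(a),28*np.cos(a)]).astype(int)
print(p[0],[(210-20*(i+1),*map(int,d)) for i,d in enumerate(np.diff(p,axis=0))])
```

```text
[-13 -24] [(190, 9, -4), (170, 8, 0), (150, 8, 4), (130, 7, 6), (110, 4, 8), (90, 2, 10), (70, -2, 10), (50, -4, 8), (30, -7, 6), (10, -8, 4), (-10, -8, 0), (-30, -8, -4), (-50, -7, -6), (-70, -4, -8), (-90, -2, -10), (-110, 2, -10), (-130, 4, -8), (-150, 7, -6)]
```

```bash
python3 -m creep '[[[60,6.5,0],[0,0,0]],[[0,0,0],[0,0,0]],[[0,0,50],[0,0,0]],[[0,0,50],[0,0,0]],[[0,0,45],[0,0,0]],[[0,0,0],[0,0,0]],[[0,0,0],[0,0,0]]]'
python3 -m creep '[[[9,-4,0],[0,0,0]],[[8,0,0],[0,0,0]],[[8,4,0],[0,0,0]],[[7,6,0],[0,0,0]],[[4,8,0],[0,0,0]]]'
python3 -m creep '[[[2,10,0],[0,0,0]],[[-2,10,0],[0,0,0]],[[-4,8,0],[0,0,0]]]'
```

```text
clock: 9.12
eef_pos: [0.4948, 0.1849, 0.1148]
tool_rot: [0.707, 0.707, 0.001, 0.0]
ft_force: [-0.4, 0.0, 0.1]
grip_width: -0.0002
grasp_force: 0.0
clock: 9.75
eef_pos: [0.5079, 0.2214, 0.1131]
tool_rot: [0.707, 0.707, -0.001, -0.0]
ft_force: [-1.7, -0.7, -0.6]
grip_width: -0.0002
grasp_force: 0.6
clock: 10.12
eef_pos: [0.5369, 0.2168, 0.1132]
tool_rot: [0.707, 0.707, 0.0, 0.0]
ft_force: [-0.4, 2.0, -0.7]
grip_width: 0.0
grasp_force: 0.3
```

```bash
python3 -m creep '[[[-7,6,0],[0,0,0]],[[-8,4,0],[0,0,0]],[[-8,0,0],[0,0,0]],[[-8,-4,0],[0,0,0]]]'
python3 -m creep '[[[-7,-6,0],[0,0,0]],[[-4,-8,0],[0,0,0]],[[-2,-10,0],[0,0,0]]]'
python3 - <<'E'
from h import *
for n in("wrist","top"):
 c=cam(n);P=cloud(c)
 s=(abs(P[...,0]-.517)<.03)&(abs(P[...,1]-.198)<.03)&(P[...,2]>.121)&(P[...,2]<.14)
 print(n,s.sum()); cv2.imwrite(f"pics/{n}4.png",c["image"])
E
```

```text
clock: 10.62
eef_pos: [0.5422, 0.1853, 0.1135]
tool_rot: [0.707, 0.707, 0.0, 0.0]
ft_force: [1.2, 1.3, 0.6]
grip_width: 0.0003
grasp_force: 0.5
clock: 11.0
eef_pos: [0.5174, 0.1724, 0.1135]
tool_rot: [0.707, 0.707, 0.0, 0.0]
ft_force: [0.7, 0.5, 0.5]
grip_width: -0.0
grasp_force: 0.5
wrist 3371
top 0
```

View pics/wrist4.png

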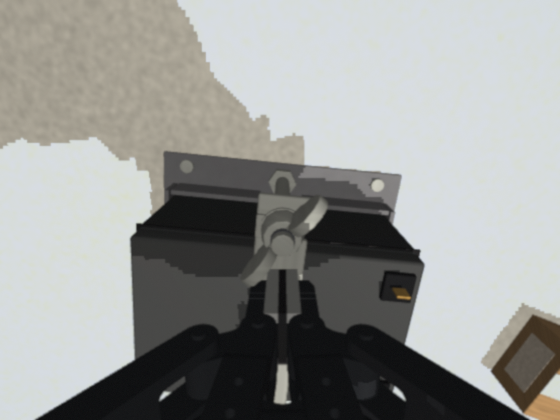

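The nut turns well. The finger is at -90° and the pushed wing at about -133°, roughly 252° turned so far. The nearer possible stop is about 50° ahead, so I'll go gently.

```bash
python3 -m creep '[[[1,-5,0],[0,0,0]],[[1,-5,0],[0,0,0]],[[2,-4,0],[0,0,0]]]'
python3 -m creep '[[[2,-4,0],[0,0,0]],[[3,-3,0],[0,0,0]]]'
python3 -m creep '[[[4,-3,0],[0,0,0]],[[4,-2,0],[0,0,0]]]'
```

```text
clock: 11.48
eef_pos: [0.5036, 0.177, 0.1133]
tool_rot: [0.707, 0.707, -0.0, 0.0]
ft_force: [0.9, -0.8, 0.4]
grip_width: -0.0002
grasp_force: 0.5
clock: 11.72
eef_pos: [0.4964, 0.182, 0.1132]
tool_rot: [0.707, 0.707, -0.0, -0.0]
ft_force: [1.1, -1.2, 0.6]
grip_width: -0.0004
grasp_force: 0.4
clock: 11.98
eef_pos: [0.4917, 0.1901, 0.1133]
tool_rot: [0.707, 0.707, -0.0, 0.0]
ft_force: [0.5, -1.9, -0.7]
grip_width: -0.0
grasp_force: 0.5
```

```bash
python3 -m creep '[[[4,0,0],[0,0,0]],[[4,0,0],[0,0,0]]]'; python3 -m creep '[[[8,4,0],[0,0,0]],[[7,6,0],[0,0,0]],[[4,8,0],[0,0,0]],[[2,10,0],[0,0,0]]]'
python3 -m creep '[[[-2,10,0],[0,0,0]],[[-2,4,0],[0,0,0]]]'
python3 -m creep '[[[-2,4,0],[0,0,0]],[[0,0,0],[0,0,0]]]'
```

```text
clock: 12.22
eef_pos: [0.4918, 0.198, 0.1132]
tool_rot: [0.707, 0.707, -0.0, 0.0]
ft_force: [0.2, -2.4, 0.2]
grip_width: -0.0004
grasp_force: 0.7
clock: 12.72
eef_pos: [0.5205, 0.2197, 0.1132]
tool_rot: [0.707, 0.707, 0.0, -0.0]
ft_force: [-0.9, 0.3, 0.0]
grip_width: -0.0002
grasp_force: 0.5
clock: 12.98
eef_pos: [0.5352, 0.2149, 0.1134]
tool_rot: [0.707, 0.707, 0.001, 0.0]
ft_force: [-0.9, 1.5, -0.7]
grip_width: 0.0001
grasp_force: 0.4
clock: 13.22
eef_pos: [0.5385, 0.2125, 0.1134]
tool_rot: [0.707, 0.707, 0.0, 0.0]
ft_force: [0.3, 0.3, 0.3]
grip_width: -0.0001
grasp_force: 0.0
```

```bash
python3 -m creep '[[[-2,2,0],[0,0,0]],[[-2,1,0],[0,0,0]]]'
python3 -m creep '[[[-2,1,0],[0,0,0]],[[0,0,0],[0,0,0]]]'
python3 - <<'E'
from h import *
c=cam("wrist"); cv2.imwrite("pics/w5.png",c["image"])
E
```

```text
clock: 13.48
eef_pos: [0.5408, 0.209, 0.1134]
tool_rot: [0.707, 0.707, 0.0, -0.0]
ft_force: [-0.5, 1.4, 0.4]
grip_width: 0.0002
grasp_force: 1.3
clock: 13.72
eef_pos: [0.5408, 0.2088, 0.1134]
tool_rot: [0.707, 0.708, 0.001, -0.002]
ft_force: [-4.1, 6.6, -0.3]
grip_width: 0.0
grasp_force: 2.9
```

View pics/w5.png

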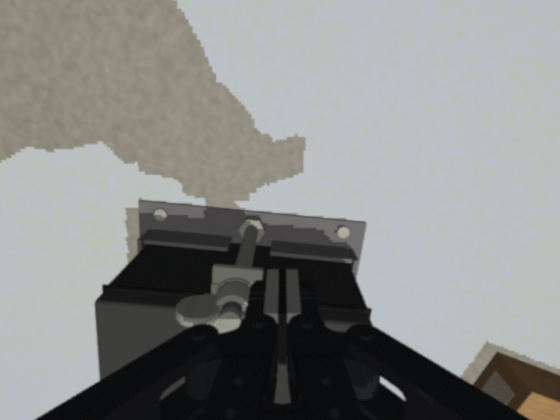

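Stalled, with force rising to about 8 N, and the far wing at (195,312) lies along the tray's x. It's on the snug stop. I'll give it one gentle extra push, then retreat and check.

```bash
python3 -m creep '[[[-1,0,0],[0,0,0]],[[0,0,0],[0,0,0]],[[0,0,0],[0,0,0]]]'
python3 -m creep '[[[4,1,0],[0,0,0]],[[8,2,0],[0,0,0]],[[0,0,-50],[0,0,0]],[[0,0,-50],[0,0,0]],[[-40,-25,-43],[0,0,0]],[[-50,-20,0],[0,0,0]],[[0,0,0],[0,0,0]],[[0,0,0],[0,0,0]]]'
python3 - <<'E'
from h import *
np.set_printoptions(precision=4,suppress=True)
c=cam("wrist");P=cloud(c)
s=(abs(P[...,0]-.517)<.035)&(abs(P[...,1]-.198)<.035)&(P[...,2]>.119)&(P[...,2]<.14)
a=P[s];xy=a[:,:2];u,_,v=np.linalg.svd(xy-xy.mean(0),full_matrices=False)
print(len(a),xy.mean(0),np.degrees(np.arctan2(v[0][1],v[0][0])))
for q,z in dict(nut_mid=.118,bar_end=.103,bar_push=.112).items():
    for r in vision.place_of(c,q)[:2]: print(q,np.round(r["position"],1),round(r["score"],2),at_z(c,r["position"],z))
cv2.imwrite("pics/w6.png",c["image"])
E
```

```text
clock: 14.15
eef_pos: [0.5408, 0.2087, 0.1134]
tool_rot: [0.706, 0.708, 0.001, -0.003]
ft_force: [-4.2, 8.4, 0.3]
grip_width: -0.0
grasp_force: 3.8
clock: 15.15
eef_pos: [0.5009, 0.1287, 0.2556]
tool_rot: [0.707, 0.707, 0.0, 0.0]
ft_force: [0.4, 0.4, 0.3]
grip_width: -0.0004
grasp_force: 0.0
529 [0.5167 0.1978] 174.24787166483364
nut_mid [302.6 117.2] 0.6 [0.5168 0.1977 0.118 ]
bar_end [299.7 118.5] 0.86 [0.5153 0.196  0.103 ]
bar_push [278.7 196.4] 0.82 [0.4979 0.1325 0.112 ]
```

View pics/w6.png

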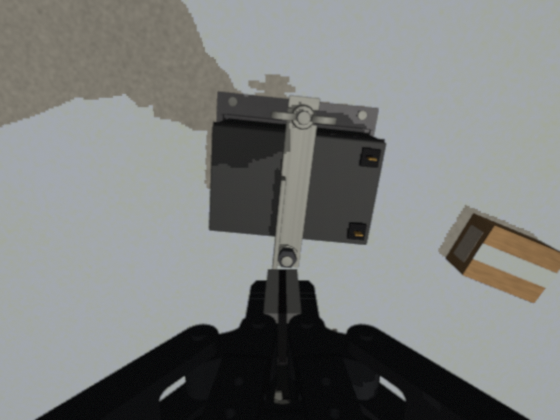

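The wing line is at 174.2° in world, which is 0° in the tray frame and matches the hard stall. The nut at (303,117) is snug, the bar is home, and the tool is clear.

```bash
python3 -c "
from workcell import workorder; print(workorder.job_done())"
```

```text
the job is handed in; nothing more can be done
None
```

The bar is swung home around the stud, the wing nut is run down snug on it, and the job is handed in at about 15 s of the 51 s allowed; the hand-in gave no verdict.

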